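# Release and retract the slide-out tray with the circuit board

## Task

Two slide-out trays stand locked at full extension. Put away the one that carries the green circuit board: press its red release lever all the way down, then push that tray fully home into its housing. Leave the tray with the battery pack extended as it is.

Things in the scene. Friction and masses are not known exactly. Their poses are not given: they have to be found in the camera images.
- board_pad (a point): Top of the thumb ridge across the middle of the red lever pad (40 x 26 mm, long way along x) on the tray with the green circuit board; 64 mm above the bench. x: the way the tray slides home; z up. Pressed straight down (2 to 6 N) it unlocks the tray after 11 mm, meets its stop at 18 mm and stays down when let go. It rides with the tray; within 35 mm nothing is higher than the pressed pad.
- board_front (a point): Middle of the outer face of the blue front panel (106 mm wide, 58 high, 8 thick) of the tray with the green circuit board; 43 mm above the bench, panel top 72 mm, lower edge 14 mm. x: level, into the panel, the way the tray slides home; z up. Lever pad's middle: 45 mm along +x, 33 mm along -y. 60 mm before the panel are free. Once unlocked it moves at 3 to 6 N.
- board_tray (a joint): Slide of the tray with the green circuit board (50 x 64 mm, loose in it): 0 = fully extended and locked, grows as it goes in, 0.12 m = home at its end stop, the blue panel then 7 mm before the grey housing (top 81 mm above the bench).
- battery_tray (a joint): Slide of the other, equal tray, with a dark battery pack with a cream face (36 x 56 mm): 0 = fully extended and locked, as it must stay; 0.12 m = home. The two units stand side by side, about 124 mm apart, on one aluminium plate; which is on the left varies.

How it is judged:
By the outcome, as a careful person would: the job done as asked, in the order asked, and still so for the second after the job is handed in, with the robot touching nothing.
It also fails if it takes over 38 s, if anything falls off the work surface, if the arm or the gripper's body presses on something with over 40 N, if the wrist force passes 120 N, or if a joint passes its speed limit or range.

## Robot

A 6-joint arm with a two-finger parallel gripper is mounted at the origin on the work surface; the furniture and walls round the work are solid. World frame = base frame: x ahead of the robot, y to its left, z up, the work surface at z = 0. Lengths are in mm, angles in rad, forces in N, time in s.
With the tool pointing down it reaches from about 350 to 775 mm from the base axis. Payload 7.3 kg.
Tool frame: the origin (TCP) lies between the finger pads; the fingertips stand 14 mm ahead of it and the grasp point (between the pads) lies 5 mm behind it; y points along the fingers, z is the direction in which the jaws open and shut, and the axes are right-handed (so a half turn about y gives the same grasp; the last joint's range is limited). The gripper opens to 92 mm and grips with 3 to 60 N. Pads are 19 mm wide; open, the fingers measure 130 mm over their backs; the gripper's body (75 mm by 190 mm) begins 47 mm behind the grasp point.
Start: joints at [-1.458, 0.342, 1.524, -0, 1.275, -0.146], TCP at [134.38, -507.529, 240.741] pointing down, gripper open.
Joint ranges: [-2.53, 2.53], [-0.77, 2.02], [0.04, 2.7], [-1, 4.14], [0.28, 2.66], [-3.11, 3.11]. Speed limits (rad/s): [2.57, 2.57, 3.14, 3.14, 3.14, 3.14].

## Interface

Orientations are given as [roll, pitch, yaw] about the fixed x, y, z axes, in that order (R = Rz(yaw) Ry(pitch) Rx(roll)).
In Python, from plant import bot, vision, order gives the robot as it stands.
- The arm moves only by the tool apply_moves, never from a script. Its argument "rows" is a list of rows, each a list of 3 entries, a list of its own where there are three numbers: the shift along the tool's x, y, z in cm, then the turn about the tool's y in rad, then the finger opening in cm, from 0 to 9.18. A call has 1 to 5 rows; each row is the pose to reach, as a shift and turn from the pose measured when the call began, along the tool's axes at that moment; what a row does not reach only later rows make up. A row lasts 1/8 s, in which the tool goes at most 62.5 mm and 10.7 degrees, less where a joint would pass 70% of its speed; a pose out of reach is approached as far as the arm can. A call with a gripper value outside its range is refused whole. The fingers move at their own pace and stop on an object; the grip force is fixed at half the most. Time passes only in rows, so rows that repeat a pose let the fingers close. It gives the time, the measured TCP pose, the force and the opening at its end, in the units of the state.
- bot.get_obs(): the state, without advancing time (a new reading comes with each control period).
- vision.capture(name): name is "scene" or "top" or "wrist"; returns the picture (480x640x3 uint8, red, green, blue); there is no depth.
- vision.camera_info(name): a dict with "mtx" (3x3 intrinsics, pixels), "rvec" (rotation vector, rad) and "tvec" (3), from world to camera coordinates, as OpenCV has them. Camera axes: x right, y down, z forward; pixel columns grow to the right and rows downward; lengths in mm; the calibration is good to about 2 mm. A picture is of the moment at which its call begins: read the wrist's pose just before it. camera_info takes no time and is no camera call; for the wrist camera it gives the pose at the moment of the call.
- order.close_job(): hands the job in, once; it reports no verdict.
The state is a dict: "time": time; "joint_positions": joint angles; "dq": joint speeds; "tau": joint torques, N m; "tool_pos": TCP position; "tcp_rot": TCP orientation; "contact_force": force on the tool from outside, world axes, zero at the start; "moment": the same for the moment, N m; "grip_width": finger opening in mm.
Only numpy, scipy, OpenCV 4.12 (cv2) and the standard library are available. Lean on these libraries where they do the work, as an engineer would, in place of code of your own. Each camera call takes 0.05 s, during which the arm holds its last target.

## Working session

There is one attempt and no reset: what is moved stays moved. The work goes in short steps, Python scripts to look and compute and a tool call to move; the robot and the scene stay as the last step left them, time stands still between calls to the robot, and variables do not carry over. Pictures are saved under pics/ and viewed, and the job is handed in when it is done.

Besides the shell and the picture viewer there is one more tool, called as name(argument=value, ...), one argument or row to a line, values as JSON. apply_moves: Moves the arm, as the interface text tells. Its arguments: {"type":"object","properties":{"rows":{"type":"array","items":{"type":"array"}}},"required":["rows"]}

```bash
mkdir -p pics; ls
python3 - <<'E'
from plant import bot, vision, order
import cv2
o=bot.get_obs();print({k:o[k] for k in ['time','tool_pos','tcp_rot','grip_width']})
for n in['scene','top']:
    cv2.imwrite(f'pics/{n}0.png',vision.capture(n)[:,:,::-1]); i=vision.camera_info(n);print(i)
E
```

```text
pics
{'time': 0.0, 'tool_pos': array([ 134.3180506 , -507.1248199 ,  240.02037588]), 'tcp_rot': array([-1.57236897e+00,  2.25082234e-04, -2.88282255e+00]), 'grip_width': 91.61321699903466}
{'mtx': array([[468.76808482,   0.        , 320.91326757],
       [  0.        , 468.76808482, 235.98121298],
       [  0.        ,   0.        ,   1.        ]]), 'rvec': array([ 1.1181325 , -2.00398667,  1.2833042 ]), 'tvec': array([386.67737016, 252.4389033 , 505.89959163])}
{'mtx': array([[474.95239661,   0.        , 317.40700274],
       [  0.        , 474.95239661, 235.77098783],
       [  0.        ,   0.        ,   1.        ]]), 'rvec': array([ 2.1169056 , -2.16586557,  0.11365291]), 'tvec': array([123.93192927, 548.3123181 , 866.38714973])}
```

View pics/scene0.png

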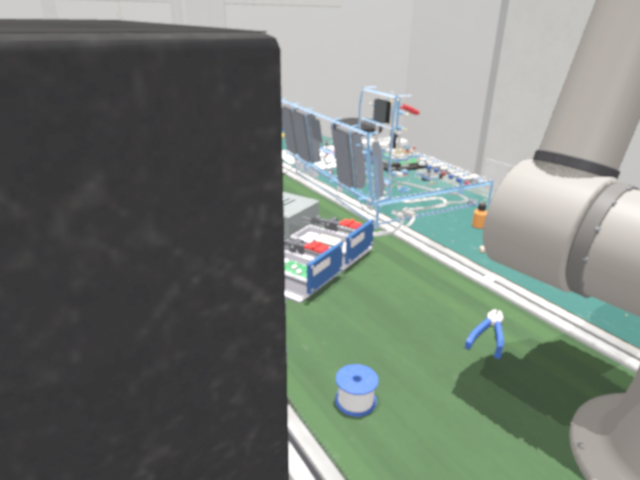

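View pics/top0.png

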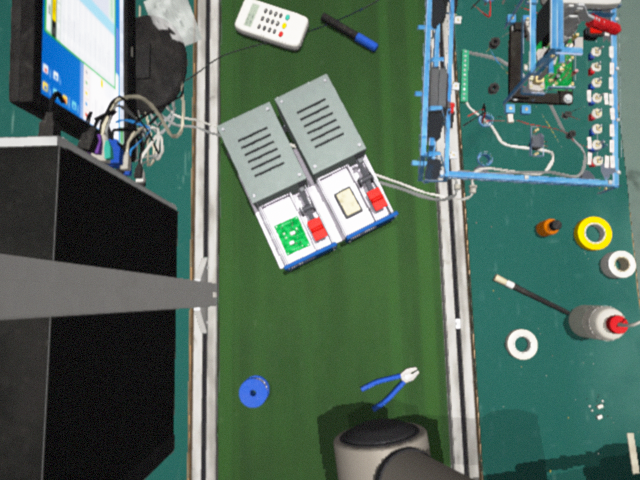

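The top view shows the board tray on the left: green board at (291,234), its red lever at (318,230), and the front panel running from (284,269) to (337,247). The battery tray is on the right. I'll zoom in to measure.

Run:
```python
import cv2
t=cv2.imread('pics/top0.png'); cv2.imwrite('pics/topz.png',cv2.resize(t[170:280,240:400],None,fx=5,fy=5,interpolation=cv2.INTER_CUBIC))
t=cv2.imread('pics/scene0.png'); cv2.imwrite('pics/scz.png',cv2.resize(t[190:310,260:400],None,fx=5,fy=5,interpolation=cv2.INTER_CUBIC))
```

```text
(no output)
```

View pics/topz.png

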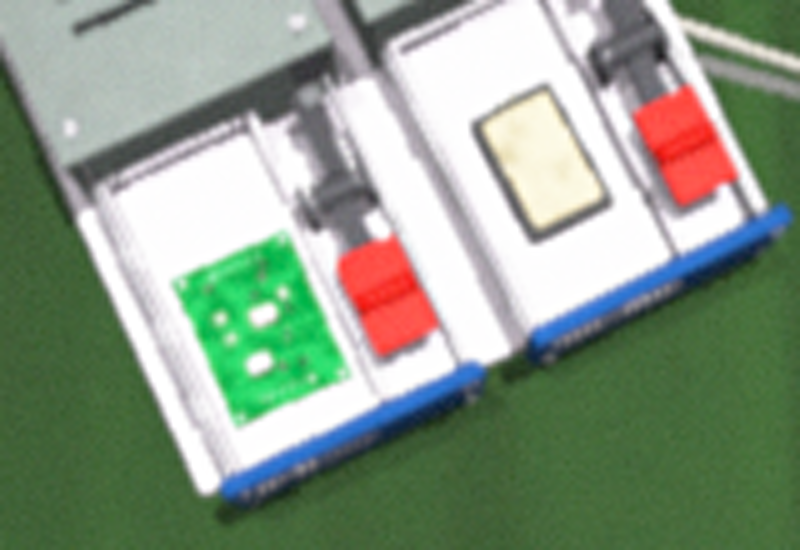

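View pics/scz.png

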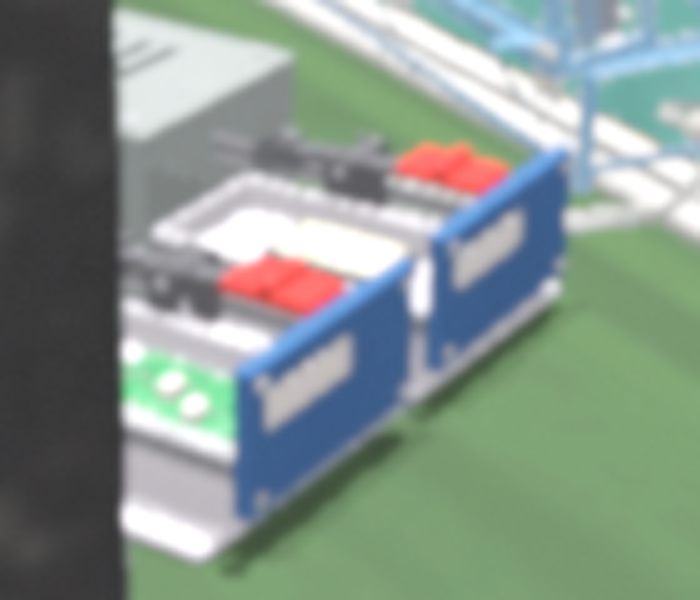

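```bash
cat > h.py <<'E'
import numpy as np,cv2
from plant import bot,vision,order
def ray(name,uv,z,info=None):
    i=info or vision.camera_info(name);R=cv2.Rodrigues(np.array(i['rvec']))[0];t=np.array(i['tvec']).ravel()
    c=-R.T@t; d=R.T@np.linalg.inv(i['mtx'])@np.array([uv[0],uv[1],1.]); return c+d*(z-c[2])/d[2]
def proj(name,P,info=None):
    i=info or vision.camera_info(name);return cv2.projectPoints(np.array(P,float).reshape(-1,1,3),np.array(i['rvec']),np.array(i['tvec']),i['mtx'],None)[0].reshape(-1,2)
E
python3 - <<'E'
from h import *
T=lambda u,v,z:ray('top',(240+u/5,170+v/5),z)
i=vision.camera_info('top');R=cv2.Rodrigues(i['rvec'])[0];print('cam',-R.T@i['tvec'])
L=T(230,488,72);Rr=T(477,374,72);print('panel',L,Rr,np.linalg.norm(L-Rr))
bL=T(537,345,72);bR=T(786,217,72);print('bat',bL,bR,np.linalg.norm(bL-bR))
pad=T(386,292,64);print('pad',pad)
y=(L-Rr)/np.linalg.norm(L-Rr);x=np.array([y[1],-y[0],0]);print('x',x,'yaw',np.arctan2(x[1],x[0]))
m=(L+Rr)/2-4*x;print('front mid',m,'pad rel',(pad-m)@x,(pad-m)@y,'units',((bL+bR)/2-(L+Rr)/2)@y,((bL+bR)/2-(L+Rr)/2)@x)
# housing edge front/back top corners, full image
for p in [(276,75),(323,74),(219,123),(271,102)]: print(ray('top',p,81))
S=lambda u,v,z:ray('scene',(260+u/5,190+v/5),z)
print('scene ridge',S(288,270,64)); print('scene panel',S(240,378,72),S(412,262,72))
E
```

```text
cam [432.29200583  89.7939783  933.64494196]
panel [489.51627425 168.86271454  72.        ] [529.0362879   78.06567223  72.        ] 99.02491792966526
bat [539.15908411  55.89952387  72.        ] [584.21324274 -36.65160581  72.        ] 102.93487657298311
pad [561.28488604 110.82376455  64.        ]
x [0.91691106 0.39909161 0.        ] yaw 0.410525922401281
front mid [505.60863684 121.86782696  72.        ] pad rel 46.64257596419447 -32.34634673291987 units -125.29771395844396 2.6225186056956415
[855.37167385 182.52957123  81.        ]
[854.30700979  93.18962507  81.        ]
[763.72395592 290.91294708  81.        ]
[801.90896593 192.50416821  81.        ]
scene ridge [557.10205518 114.21052209  64.        ]
scene panel [484.04508868 177.9761138   72.        ] [526.3608956  81.3046227  72.       ]
```

```bash
cat >> h.py <<'E'
from scipy.spatial.transform import Rotation as Ro
def go(P,yaw=-2.711):
    o=bot.get_obs();R=Ro.from_euler('xyz',o['tcp_rot']).as_matrix()
    s=R.T@(np.array(P)-o['tool_pos'])/10
    print('t',o['time'],'tcp',o['tool_pos'].round(1),'rot',np.round(o['tcp_rot'],3),'F',np.round(o['contact_force'],1),'w',o['grip_width'])
    print('shift cm',s.round(2),'turn',round(-(yaw-o['tcp_rot'][2]),3),'rows',np.linalg.norm(s)/6.25)
E
python3 -c "
from h import *
go([559.5,112,200])"
```

```text
t 0.1 tcp [ 134.4 -507.2  240.1] rot [-1.572  0.    -2.883] F [ 0.1 -0.5 -0. ] w 91.94158412404492
shift cm [-56.95   4.09 -48.97] turn -0.172 rows 12.034387401109068
```

apply_moves(
  rows=[
    [[-5.5,0,-4.7],-0.03,0],
    [[-11,0.5,-9.4],-0.06,0],
    [[-16,1,-14],-0.1,0],
    [[-21,1.5,-18.5],-0.14,0],
    [[-25,2,-22],-0.17,0],
  ],
)

```text
time: 0.72
tool_pos: [308.4, -246.6, 222.2]
tcp_rot: [-1.572, 0.001, -2.712]
contact_force: [1.7, -0.3, -0.4]
grip_width: 46.7
```

```bash
python3 -c "
from h import *
go([559.5,112,200])"
```

```text
t 0.725 tcp [ 308.4 -246.6  222.2] rot [-1.572e+00  1.000e-03 -2.712e+00] F [ 1.7 -0.3 -0.4] w 46.688288755091165
shift cm [-37.75   2.26 -22.15] turn -0.001 rows 7.012618395174636
```

apply_moves(
  rows=[
    [[-5,0.3,-3],0,0],
    [[-10,0.6,-6],0,0],
    [[-15,0.9,-9],0,0],
    [[-20,1.2,-12],0,0],
    [[-25,1.5,-14.7],0,0],
  ],
)

```text
time: 1.35
tool_pos: [475.2, -6.9, 207.2]
tcp_rot: [-1.572, 0.0, -2.712]
contact_force: [0.8, -1.4, -0.2]
grip_width: 0.7
```

```bash
python3 -c "
from h import *
go([559.5,112,200])"
```

```text
t 1.35 tcp [475.2  -6.9 207.2] rot [-1.572  0.    -2.712] F [ 0.8 -1.4 -0.2] w 0.7119091931057989
shift cm [-12.61   0.73  -7.3 ] turn -0.001 rows 2.3349957366162273
```

apply_moves(
  rows=[
    [[-5,0.3,-3],0,0],
    [[-9.5,0.5,-5.5],0,0],
    [[-12.6,0.7,-7.3],0,0],
    [[-12.6,0.7,-7.3],0,0],
  ],
)

```text
time: 1.85
tool_pos: [559.8, 113.9, 199.2]
tcp_rot: [-1.573, -0.001, -2.709]
contact_force: [-0.2, -0.8, 0.3]
grip_width: 0.3
```

Run:
```python
from h import *
go([559.5,112,200])
i=vision.camera_info('wrist'); im=vision.capture('wrist')
cv2.imwrite('pics/w1.png',im[:,:,::-1]); R=cv2.Rodrigues(i['rvec'])[0]
print(-R.T@i['tvec'],R[2]); np.save('w1.npy',i,allow_pickle=True)
print(proj('wrist',[[559.5,112,64]],i))
```

```text
t 1.85 tcp [559.8 113.9 199.2] rot [-1.573e+00 -1.000e-03 -2.709e+00] F [-0.2 -0.8  0.3] w 0.3407171173144014
shift cm [ 0.1  -0.08  0.16] turn 0.002 rows 0.03310859427762835
[634.63800055 148.81435492 342.72941896] [-0.27383292 -0.12516923 -0.9535975 ]
[[320.74287921 239.92564774]]
```

View pics/w1.png

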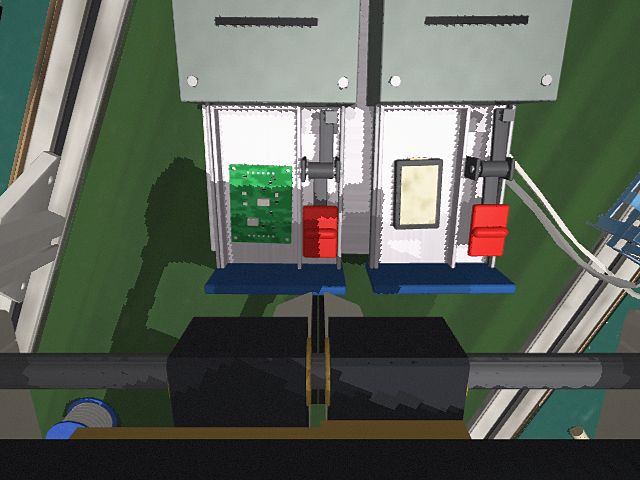

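Run:
```python
from h import *
i=np.load('w1.npy',allow_pickle=True).item()
im=cv2.imread('pics/w1.png');cv2.imwrite('pics/w1z.png',cv2.resize(im[180:310,190:370],None,fx=4,fy=4,interpolation=cv2.INTER_CUBIC))
print(ray('wrist',(320,232),64,i))
```

```text
[564.73311986 115.03351174  64.        ]
```

View pics/w1z.png

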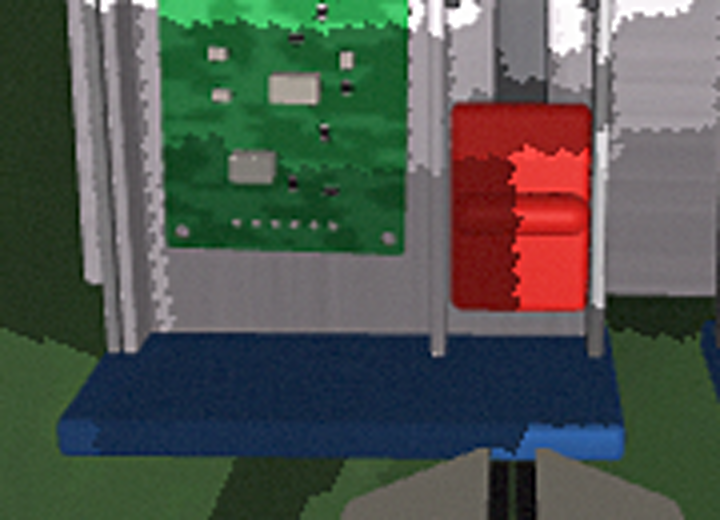

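Run:
```python
from h import *
i=np.load('w1.npy',allow_pickle=True).item()
W=lambda u,v,z:ray('wrist',(190+u/4,180+v/4),z,i)
pad=W(520,210,64);a=W(60,455,72);b=W(624,455,72);print(pad,a,b,np.linalg.norm(a-b))
y=(a-b)/np.linalg.norm(a-b);x=np.array([y[1],-y[0],0]);m=(a+b)/2;print(m,np.arctan2(x[1],x[0]),(pad-m)@x,(pad-m)@y)
go([563,114,90])
```

```text
[564.39056041 114.87422468  64.        ] [487.60008334 173.50288651  72.        ] [531.69449284  78.40001689  72.        ] 104.82782436308715
[509.64728809 125.9514517   72.        ] 0.4341467965808446 45.005212447878975 -33.07660313534502
t 1.9 tcp [559.1 112.6 199.4] rot [-1.572e+00 -1.000e-03 -2.710e+00] F [-0.1 -0.6 -0.1] w 0.2927668108139586
shift cm [-0.43 10.94  0.05] turn 0.001 rows 1.7519004461655208
```

apply_moves(
  rows=[
    [[-0.2,4,0],0,0],
    [[-0.4,8,0],0,0],
    [[-0.4,10.5,0.1],0,0],
    [[-0.4,11.2,0.1],0,0],
    [[-0.4,11.5,0.1],0,0],
  ],
)

```text
time: 2.52
tool_pos: [563.0, 112.8, 84.9]
tcp_rot: [-1.572, -0.001, -2.711]
contact_force: [-0.1, 0.9, 0.6]
grip_width: -0.0
```

```bash
python3 -c "
from h import *
go([563.4,114.5,59.5])"
```

```text
t 2.525 tcp [563.  112.8  84.9] rot [-1.572e+00 -1.000e-03 -2.711e+00] F [-0.1  0.9  0.6] w -0.049134862731796534
shift cm [-0.11  2.54 -0.13] turn 0.0 rows 0.4079037225072579
```

apply_moves(
  rows=[
    [[-0.1,0.5,-0.1],0,0],
    [[-0.1,0.9,-0.1],0,0],
    [[-0.1,1.3,-0.1],0,0],
    [[-0.1,1.7,-0.1],0,0],
  ],
)

```text
time: 3.02
tool_pos: [563.4, 114.1, 67.9]
tcp_rot: [-1.572, -0.001, -2.711]
contact_force: [-1.3, -1.1, 2.1]
grip_width: 0.5
```

apply_moves(
  rows=[
    [[0,0.3,0],0,0],
    [[0,0.5,0],0,0],
    [[0,0.7,0],0,0],
  ],
)

```text
time: 3.4
tool_pos: [563.5, 114.2, 60.8]
tcp_rot: [-1.572, -0.001, -2.711]
contact_force: [-1.3, -0.9, 1.8]
grip_width: 0.4
```

apply_moves(
  rows=[
    [[0,0.1,0],0,0],
    [[0,0.2,0],0,0],
    [[0,0.2,0],0,0],
  ],
)

```text
time: 3.78
tool_pos: [564.3, 114.4, 60.1]
tcp_rot: [-1.571, 0.002, -2.711]
contact_force: [-1.9, -0.9, 9.6]
grip_width: 0.4
```

apply_moves(
  rows=[
    [[0,-2,0],0,0],
    [[0,-5,0],0,0],
    [[0,-6,0],0,0],
    [[0,-6,0],0,0],
  ],
)

```text
time: 4.28
tool_pos: [564.4, 114.5, 120.3]
tcp_rot: [-1.571, 0.003, -2.711]
contact_force: [-0.2, -0.8, -0.2]
grip_width: 0.6
```

Run:
```python
from h import *
i=vision.camera_info('wrist'); im=vision.capture('wrist')
cv2.imwrite('pics/w2.png',im[:,:,::-1])
go([480,112.5,120]);go([480,112.5,48])
```

```text
t 4.325 tcp [563.9 114.4 119.5] rot [-1.572e+00  1.000e-03 -2.711e+00] F [-0.5  0.4  0.2] w 0.534438209434266
shift cm [ 7.7  -0.06 -3.33] turn 0.0 rows 1.3427813185241633
t 4.325 tcp [563.9 114.4 119.5] rot [-1.572e+00  1.000e-03 -2.711e+00] F [-0.5  0.4  0.2] w 0.534438209434266
shift cm [ 7.71  7.14 -3.33] turn 0.0 rows 1.7635172600883515
```

View pics/w2.png

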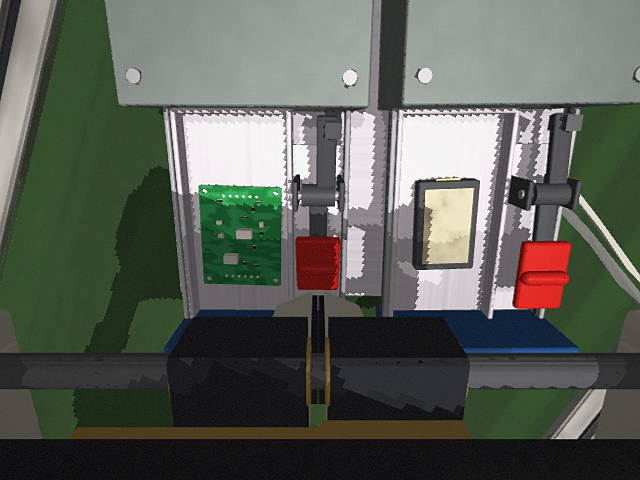

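The pressed lever at (318,263) sits visibly lower than the battery tray's at (544,276), and it stayed down. Next I move in front of the panel.

apply_moves(
  rows=[
    [[4,0,-1.7],0,0],
    [[7.7,0,-3.3],0,0],
    [[7.7,0,-3.3],0,0],
    [[7.7,3.5,-3.3],0,0],
    [[7.7,7.1,-3.3],0,0],
  ],
)

```text
time: 4.95
tool_pos: [481.4, 112.3, 47.3]
tcp_rot: [-1.571, 0.003, -2.711]
contact_force: [-0.3, -0.2, 0.1]
grip_width: 0.4
```

Run:
```python
from h import *
x=np.array([.9074,.4203,0]);m=np.array([509,125.5,48])
go(m-30*x); go(m-12*x); go(m+110.5*x)
```

```text
t 4.95 tcp [481.4 112.3  47.3] rot [-1.571  0.003 -2.711] F [-0.3 -0.2  0.1] w 0.4387160852123061
shift cm [-0.06 -0.07 -0.03] turn 0.0 rows 0.015226078722813374
t 4.95 tcp [481.4 112.3  47.3] rot [-1.571  0.003 -2.711] F [-0.3 -0.2  0.1] w 0.4387160852123061
shift cm [-1.86 -0.06 -0.04] turn 0.0 rows 0.2976453838752791
t 4.95 tcp [481.4 112.3  47.3] rot [-1.571  0.003 -2.711] F [-0.3 -0.2  0.1] w 0.4387160852123061
shift cm [-14.11  -0.03  -0.08] turn 0.0 rows 2.25746237425487
```

apply_moves(
  rows=[
    [[-0.8,0,0],0,0],
    [[-1.6,0,0],0,0],
    [[-2.2,0,0],0,0],
    [[-2.8,0,0],0,0],
    [[-3.4,0,0],0,0],
  ],
)

```text
time: 5.58
tool_pos: [512.8, 126.6, 48.1]
tcp_rot: [-1.571, 0.003, -2.711]
contact_force: [-2.8, -3.2, 2.1]
grip_width: 0.2
```

apply_moves(
  rows=[
    [[-0.8,0,0],0,0],
    [[-1.6,0,0],0,0],
    [[-2.4,0,0],0,0],
    [[-3.2,0,0],0,0],
    [[-4,0,0],0,0],
  ],
)

```text
time: 6.2
tool_pos: [549.7, 143.4, 48.1]
tcp_rot: [-1.57, 0.003, -2.711]
contact_force: [-1.5, -3.3, -0.7]
grip_width: 0.5
```

apply_moves(
  rows=[
    [[-0.8,0,0],0,0],
    [[-1.6,0,0],0,0],
    [[-2.4,0,0],0,0],
    [[-3.2,0,0],0,0],
    [[-4,0,0],0,0],
  ],
)

```text
time: 6.82
tool_pos: [586.5, 160.3, 48.2]
tcp_rot: [-1.57, 0.003, -2.711]
contact_force: [-2.2, -3.2, 0.0]
grip_width: 0.3
```

Run:
```python
from h import *
x=np.array([.9074,.4203,0]);m=np.array([509,125.5,48])
go(m+110.5*x)
```

```text
t 6.825 tcp [586.5 160.3  48.2] rot [-1.57   0.003 -2.711] F [-2.2 -3.2  0. ] w 0.3024342065341319
shift cm [-2.56  0.03 -0.1 ] turn 0.0 rows 0.40949614226682085
```

apply_moves(
  rows=[
    [[-0.6,0,-0.1],0,0],
    [[-1.1,0,-0.1],0,0],
    [[-1.5,0,-0.1],0,0],
    [[-1.8,0,-0.1],0,0],
    [[-2.1,0,-0.1],0,0],
  ],
)

```text
time: 7.45
tool_pos: [605.2, 170.1, 48.2]
tcp_rot: [-1.571, 0.003, -2.711]
contact_force: [-2.2, -1.9, -1.0]
grip_width: 0.5
```

apply_moves(
  rows=[
    [[-0.2,0,0],0,0],
    [[-0.4,0,0],0,0],
    [[-0.5,0,0],0,0],
  ],
)

```text
time: 7.82
tool_pos: [606.6, 170.7, 48.3]
tcp_rot: [-1.571, -0.005, -2.711]
contact_force: [-16.1, -9.3, 11.4]
grip_width: 0.4
```

apply_moves(
  rows=[
    [[-0.2,0,0],0,0],
    [[-0.3,0,0],0,0],
  ],
)

```text
time: 8.07
tool_pos: [606.4, 170.7, 48.3]
tcp_rot: [-1.572, -0.013, -2.711]
contact_force: [-15.4, -9.5, 9.8]
grip_width: 0.3
```

Run:
```python
from h import *
for n in['wrist','top']: cv2.imwrite(f'pics/{n}3.png',vision.capture(n)[:,:,::-1])
t=cv2.imread('pics/top3.png'); cv2.imwrite('pics/top3z.png',cv2.resize(t[150:280,210:400],None,fx=4,fy=4,interpolation=cv2.INTER_CUBIC))
go([0,0,0])
```

```text
t 8.175 tcp [606.4 170.7  48.3] rot [-1.572 -0.013 -2.711] F [-13.   -8.    9.2] w 0.45929566246747666
shift cm [62.17  5.63 -9.79] turn -0.0 rows 10.109446022121528
```

View pics/wrist3.png

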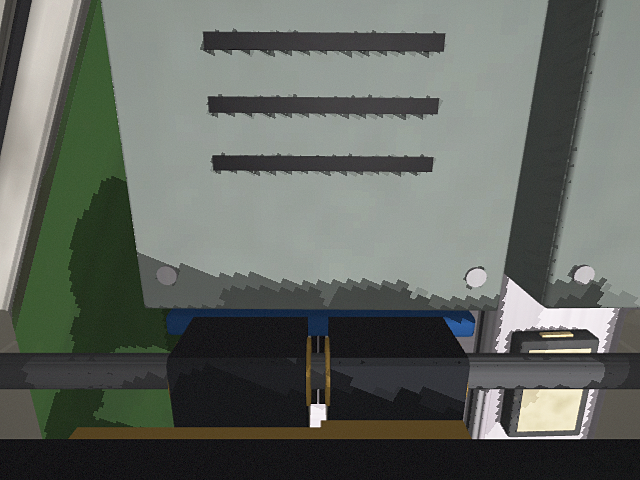

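View pics/top3z.png

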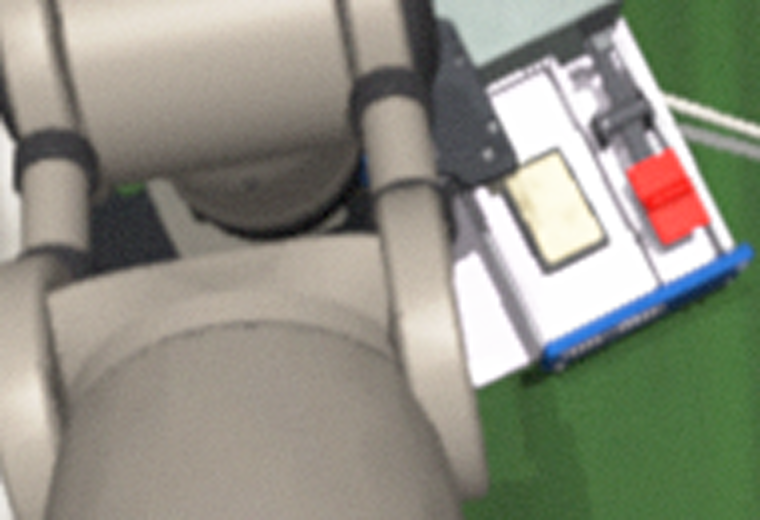

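It stopped against something firm at about the expected place. I'll back off and check the gap between panel and housing.

apply_moves(
  rows=[
    [[1,0,0],0,0],
    [[4,0,0],0,0],
    [[5,-4,0],0,0],
    [[9,-8,0],0,0],
    [[14,-12,0],0,0],
  ],
)

```text
time: 8.8
tool_pos: [481.6, 113.3, 170.5]
tcp_rot: [-1.572, -0.01, -2.711]
contact_force: [0.4, 0.0, 1.1]
grip_width: 0.6
```

apply_moves(
  rows=[
    [[4,0,-5],0,0],
    [[6,0,-10],0,0],
    [[8,0,-15],0,0],
    [[8,0,-20],0,0],
    [[8,0,-20],0,0],
  ],
)

```text
time: 9.43
tool_pos: [324.1, 264.3, 172.1]
tcp_rot: [-1.573, -0.007, -2.705]
contact_force: [-0.1, -0.2, 0.2]
grip_width: 0.6
```

Run:
```python
from h import *
for n in['scene','top']: cv2.imwrite(f'pics/{n}4.png',vision.capture(n)[:,:,::-1])
t=cv2.imread('pics/top4.png'); cv2.imwrite('pics/top4z.png',cv2.resize(t[150:280,210:400],None,fx=4,fy=4,interpolation=cv2.INTER_CUBIC))
```

```text
(no output)
```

View pics/top4z.png

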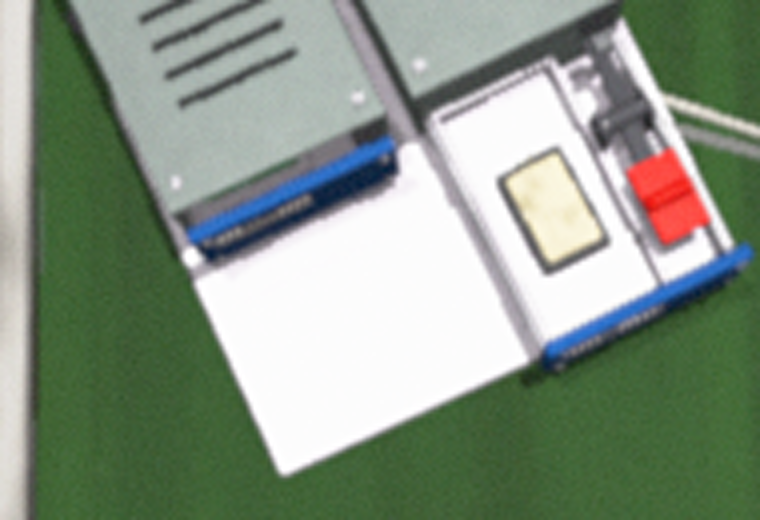

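View pics/scene4.png

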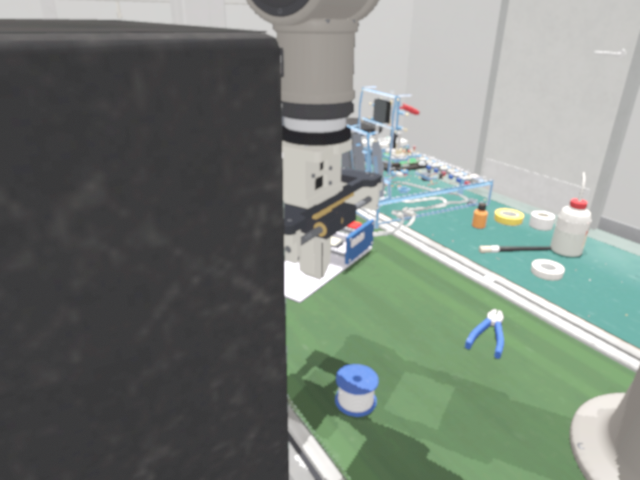

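```bash
python3 - <<'E'
from h import *
T=lambda u,v,z:ray('top',(210+u/4,150+v/4),z)
x=np.array([.9074,.4203,0])
L=T(194,239,72);R=T(394,147,72)
h=(T(175,212,81)+T(388,120,81))/2
L0=ray('top',(286,267.6),72);R0=ray('top',(335.4,244.8),72)
print(L,R,'travel',(L+R-L0-R0)@x/2,(L-L0)@x,(R-R0)@x,'gap to housing',(h-(L+R)/2)@x-4)
B=T(549,354,72);C=T(748,253,72);print(B,C)
E
python3 - <<'E'
import cv2
t=cv2.imread('pics/top4.png');s=cv2.imread('pics/top0.png')
cv2.imwrite('pics/t4.png',cv2.resize(t[170:225,245:325],None,fx=10,fy=10,interpolation=cv2.INTER_CUBIC))
E
```

```text
[597.6888593  218.50664334  72.        ] [638.65034471 125.14067431  72.        ] travel 119.13528273695213 119.0211469511803 119.24941852272397 gap to housing 7.846948067558646
[540.08549314  56.14598482  72.        ] [584.5016635  -36.29852275  72.        ]
```

View pics/t4.png

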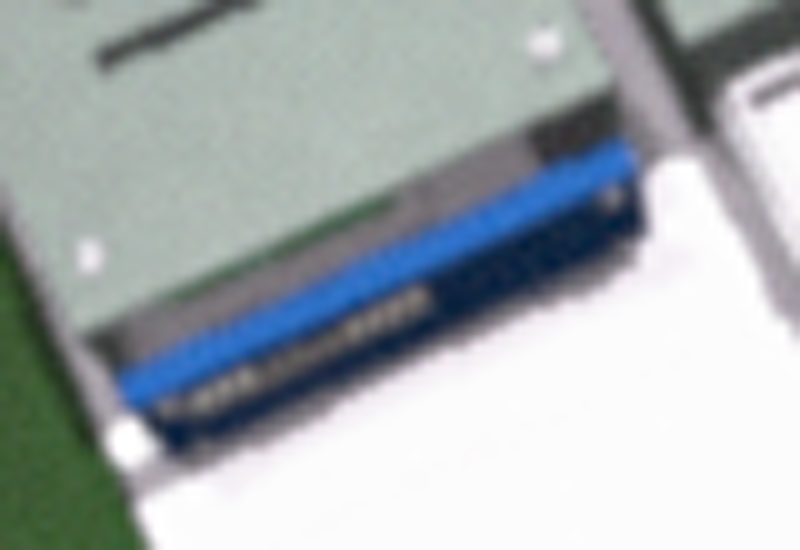

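Travel measures 119.1 mm and the gap to the housing 7.8 mm, both within about 1 mm of home. It met a firm stop at 18 N, the battery tray hasn't moved and the robot is clear, so I'm handing in.

```bash
python3 -c "
from h import *
print(order.close_job(), bot.get_obs()['time'])"
```

```text
the job is handed in; nothing more can be done
the job is handed in; nothing more can be done
```

The tray with the green circuit board (the left one) is released and pushed home, and the job is handed in at about 9.5 s of the 38 s allowed.

- **Lever:** I pressed it straight down with closed fingers until it met its stop, 18 mm down at about 10 N. The wrist picture afterwards showed it had stayed down.
- **Push:** I lifted, moved in front of the blue panel and pushed at its middle. The tray slid at about 4 N and then met a firm stop at about 18–22 N, the highest force I read during the job.
- **Final checks:** After I backed off, the top view gave 119.1 mm of travel against 120. The gap to the housing was 7.8 mm against 7. Both are within the roughly 1–2 mm the camera can resolve. The finger position at the stop was about 3 mm short of my estimate, which I put down to not knowing the exact finger thickness.
- **Battery tray:** It reads within 1 mm of where it started, so still extended. The robot was clear of everything at hand-in.

No check failed.

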